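# Put away the print-coating kit

## Task

Put the coating kit away: stand both amber dropper bottles upright in the square high-walled tray, lay both brushes flat on the floor of the oblong low-walled tray (neither on top of the other), and set the steel paper weight in the round dish. Set the glass bottles down rather than dropping them, never tip them over, and leave the tall measuring cylinder standing where it is.

Things in the scene. Friction and masses are not known exactly. Their poses are not given: they have to be found in the camera images.
- dropper_large: The larger amber glass dropper bottle: round, 42 mm diameter glass with a paper label, straight-sided from 0 to 64 mm height, then a black collar (23 mm wide) and rubber bulb up to 104 mm in all; about 0.13 kg. Grip the glass, for example at 55 mm height. It stands loose on the table; origin at the centre of its underside, z up.
- dropper_small: The smaller amber glass dropper bottle: round, 30 mm diameter glass with a paper label, straight-sided from 0 to 48 mm height, then a black collar (23 mm wide) and rubber bulb up to 84 mm in all; about 0.06 kg. Grip the glass, for example at 42 mm height. It stands loose on the table; origin at the centre of its underside, z up.
- brush_wide: The wide coating brush, lying flat on the table: 130 mm long, straight light-wood handle 15 mm wide and 14 mm thick from x = -65 to +28 mm, then a pale bristle head 46 mm wide and 16 mm thick up to x = +65 mm, with a steel band. About 0.045 kg. Origin halfway along its length, on its underside, which is also close to its centre of mass; x runs along the brush towards the bristles, z up.
- brush_narrow: The narrow foam brush, lying flat on the table: 130 mm long, straight light-wood handle 15 mm wide and 14 mm thick from x = -65 to +28 mm, then a dark foam head 24 mm wide and 16 mm thick up to x = +65 mm. About 0.045 kg. Origin halfway along its length, on its underside, which is also close to its centre of mass; x runs along the brush towards the foam, z up.
- weight: Steel paper weight: a disc 52 mm in diameter and 14 mm high with an upright knob on top, 18 mm in diameter, from 16 to 52 mm height; about 0.25 kg. Take it by the knob, for example at 39 mm height. It stands loose on the table; origin at the centre of its underside, z up.
- measure: Tall clear measuring cylinder with blue rings on a round white foot: foot 68 mm diameter, tube 32 mm diameter (38 mm at the rim), 184 mm high in all. It stands loose and empty among the other things and is to be left alone. Origin at the centre of its underside, z up.
- bottle_tray: Squarish grey plastic tray with high walls, fixed: outside 130 mm along its x and 140 mm along its y, walls 35 mm high and 5 mm thick, floor 5 mm thick, so 120 by 130 mm inside. Origin at the centre of its underside, x and y along its sides, z up.
- brush_tray: Oblong white plastic tray with low walls, fixed: outside 130 mm along its x and 190 mm along its y, walls 15 mm high and 5 mm thick, floor 5 mm thick, so 120 by 180 mm inside. Origin at the centre of its underside, x and y along its sides, z up.
- weight_dish: Round aluminium dish, fixed: outside diameter 112 mm, wall 17 mm high and 5 mm thick, floor 5 mm thick, so 102 mm across inside. Origin at the centre of its underside, z up.
Mind the look-alikes: they are no part of the job. Of the things shaped like the brush_tray, the white one is meant.

How it is judged:
At the end, for the whole second after the job is handed in: Bottles upright (0.15 rad) on the square tray's floor; brushes flat (0.1 rad) on the oblong tray's floor, not on each other or the rim; weight flat on the dish's floor (heights within 6 mm). All released and at rest; measuring cylinder upright (0.1 rad), within 30 mm of its start (x of dropper_large in the frame of bottle_tray between -0.055 and 0.055 m and y of dropper_large in the frame of bottle_tray between -0.055 and 0.055 m and z of each of dropper_large, dropper_small in the frame of bottle_tray below 0.011 m and angle between each of dropper_large, dropper_small's own z axis and vertical below 0.15 rad and x of dropper_small in the frame of bottle_tray between -0.055 and 0.055 m and y of dropper_small in the frame of bottle_tray between -0.055 and 0.055 m and x of brush_wide in the frame of brush_tray between -0.06 and 0.06 m and y of brush_wide in the frame of brush_tray between -0.09 and 0.09 m and z of each of brush_wide, brush_narrow in the frame of brush_tray below 0.011 m and angle between each of brush_wide, brush_narrow, measure's own z axis and vertical below 0.1 rad and x of brush_narrow in the frame of brush_tray between -0.06 and 0.06 m and y of brush_narrow in the frame of brush_tray between -0.09 and 0.09 m and horizontal distance between weight and weight_dish below 0.028 m and z of weight in the frame of weight_dish below 0.011 m and angle between weight's own z axis and vertical below 0.12 rad and linear speed of each of dropper_large, dropper_small, brush_wide, brush_narrow, weight below 0.02 m/s and contact force between each of dropper_large, dropper_small, brush_wide, brush_narrow, weight and the fingers below 0.1 N and distance of measure from where it was at the start of the episode below 0.03 m); the robot touches nothing.
It fails at once if a dropper bottle is tipped over (leans more than about 45 degrees) (angle between any of dropper_large, dropper_small's own z axis and vertical above 0.8 rad).
It fails at once if a dropper bottle is dropped from more than about 25 mm (moves faster than 0.7 m/s without being held) ((linear speed of dropper_large above 0.7 m/s and contact force between dropper_large and the fingers below 0.05 N) or (linear speed of dropper_small above 0.7 m/s and contact force between dropper_small and the fingers below 0.05 N)).
It fails at once if the measuring cylinder is knocked over or shifted by more than 30 mm (angle between measure's own z axis and vertical above 0.35 rad or distance of measure from where it was at the start of the episode above 0.03 m).
It also fails if it takes over 128 s, if anything falls off the work surface, if the arm or the gripper's body presses on something with over 40 N, if the wrist force passes 120 N, or if a joint passes its speed limit or range.

## Robot

A 7-joint arm with a two-finger parallel gripper is mounted at the origin on the work surface. World frame = base frame: x ahead of the robot, y to its left, z up, the work surface at z = 0. Lengths are in m, angles in rad, forces in N, time in s.
With the tool pointing down it reaches from about 0.425 to 0.925 m from the base axis. Payload 6.8 kg.
Tool frame: the origin (TCP) lies at the very end of the fingers, on their centre line; the grasp point (between the pads) lies 19 mm behind it; z points along the fingers, y is the line along which they close (so a half turn about z gives the same grasp; the last joint's range is limited). The gripper opens to 85 mm and grips with 20 to 120 N. Pads are 22 mm wide; open, the fingers measure 114 mm over their backs; the gripper's body (76 mm by 85 mm) begins 54 mm behind the grasp point. The pads swing forward as they close: fully open they stand 13 mm farther back than shut.
Start: joints at [-1.239, 0.477, 0.022, 1.555, -0.011, 1.109, -0.083], TCP at [0.287, 0.611, 0.231] pointing down, gripper open.
Joint ranges: [-2.96, 2.96], [-0.34, 2.1], [-1.41, 1.46], [0.24, 2.44], [-1.37, 4.51], [0.17, 1.92], [-2.96, 2.96]. Speed limits (rad/s): [2.39, 2.39, 3.14, 3.14, 3.14, 3.14, 3.14].

## Interface

Orientations are given as a unit quaternion [w, x, y, z].
In Python, from station import get_obs, read_camera, hand_in gives the robot as it stands.
- The arm moves only by the tool arm_command, never from a script. Its argument "commands" is one flat list of numbers, 7 for each row, row after row: the shift along the tool's x, y, z in m, then the turn, a rotation vector about the tool's x, y, z in degrees, then the opening, from 0 (shut) to 1 (fully open). In form: [tx, ty, tz, rx, ry, rz, fingers, tx, ty, tz, rx, ry, rz, fingers, ...]. A call has 1 to 8 rows; each row is the pose to reach, as a shift and turn from the pose commanded when the call began, along the tool's axes at that moment; what a row does not reach only later rows make up. A row lasts 1/10 s, in which the tool goes at most 50 mm and 8.59 degrees, less where a joint would pass 70% of its speed; a pose out of reach is approached as far as the arm can. A call with a gripper value outside its range is refused whole. The fingers move at their own pace and stop on an object; "force" is the grip in N (left out, the last holds). Time passes only in rows, so rows that repeat a pose let the fingers close. It gives the time, the measured TCP pose, the force, the opening and the grip force at its end, in the units of the state.
- get_obs(): the state, without advancing time (a new reading comes with each control period).
- read_camera(name): name is "side" or "top" or "wrist"; returns a dict with "img" (400x640x3 uint8, red, green, blue), "camera_matrix" (3x3 intrinsics, pixels), "pose" (4x4, takes a point from camera to world coordinates). Camera axes: x right, y down, z forward; pixel columns grow to the right and rows downward; lengths in m; the calibration is good to about 2 mm. A picture is of the moment at which its call begins. There is no depth.
- hand_in(): hands the job in; it is judged then, once.
The state is a dict: "t": time; "q": joint angles; "joint_vel": joint speeds; "joint_torque": joint torques, N m; "eef_pos": TCP position; "tool_rot": TCP orientation; "contact_force": force on the tool from outside, world axes, zero at the start; "torque": the same for the moment, N m; "gripper_width": opening from 0.0 (shut) to 1.0 (fully open); "grasp_force": force on a finger pad.
Only numpy, scipy, OpenCV 4.12 (cv2) and the standard library are available. Lean on these libraries where they do the work, as an engineer would, in place of code of your own. Each camera call takes 0.05 s, during which the arm holds its last target. There are 200 camera calls.

## Working session

There is one attempt and no reset: what is moved stays moved. The work goes in short steps, Python scripts to look and compute and a tool call to move; the robot and the scene stay as the last step left them, time stands still between calls to the robot, and variables do not carry over. Pictures are saved under pics/ and viewed, at most 15 in all, crops included, and the job is handed in when it is done.

Besides the shell and the picture viewer there is one more tool, called after "Request:" in YAML: its name, and indented under it one key for each argument. arm_command: Moves the arm, as the interface text tells. Its arguments: {"type":"object","properties":{"commands":{"type":"array","items":{"type":"number"}},"force":{"type":"number"}},"required":["commands"]}

```bash
mkdir -p pics; python3 - <<'E'
from station import *
import cv2
o=get_obs();print({k:o[k] for k in('t','eef_pos','tool_rot','gripper_width')})
for n in('top','side','wrist'):
    c=read_camera(n);cv2.imwrite(f'pics/{n}0.png',c['img'][:,:,::-1]);print(n,c['camera_matrix'].tolist(),c['pose'].round(4).tolist())
E
```

```text
{'t': 0.0, 'eef_pos': array([0.28714559, 0.61024216, 0.23030972]), 'tool_rot': array([-1.38912683e-04,  2.18105739e-01,  9.75924714e-01, -9.05012997e-04]), 'gripper_width': 0.9995578791873744}
top [[369.3669142580922, 0.0, 321.1178930470425], [0.0, 369.3669142580922, 197.16083814482815], [0.0, 0.0, 1.0]] [[0.0275, -0.9914, 0.1276, 0.3369], [-0.9995, -0.029, -0.0095, -0.0016], [0.0131, -0.1272, -0.9918, 0.9638], [0.0, 0.0, 0.0, 1.0]]
side [[396.62089938883105, 0.0, 322.1541944625307], [0.0, 396.62089938883105, 200.7843472238037], [0.0, 0.0, 1.0]] [[0.9579, -0.2221, 0.1818, 0.2953], [-0.287, -0.7387, 0.6099, -0.5839], [-0.0012, -0.6364, -0.7713, 0.8014], [0.0, 0.0, 0.0, 1.0]]
wrist [[318.2604068364784, 0.0, 318.9449665713523], [0.0, 318.2604068364784, 196.41556802709414], [0.0, 0.0, 1.0]] [[0.4259, 0.8687, 0.2529, 0.2237], [0.9048, -0.4086, -0.1201, 0.6398], [-0.001, 0.2799, -0.96, 0.3741], [0.0, 0.0, 0.0, 1.0]]
```

View pics/top0.png

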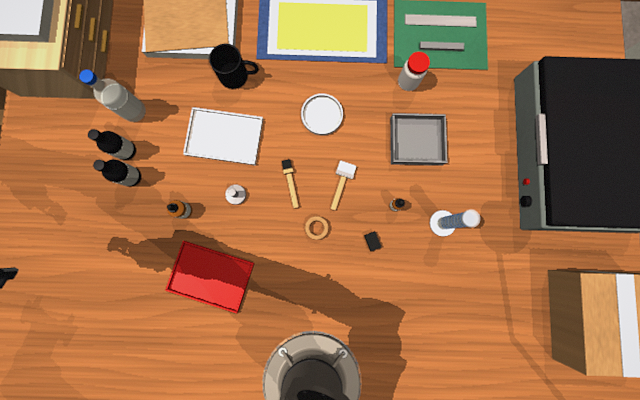

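View pics/side0.png

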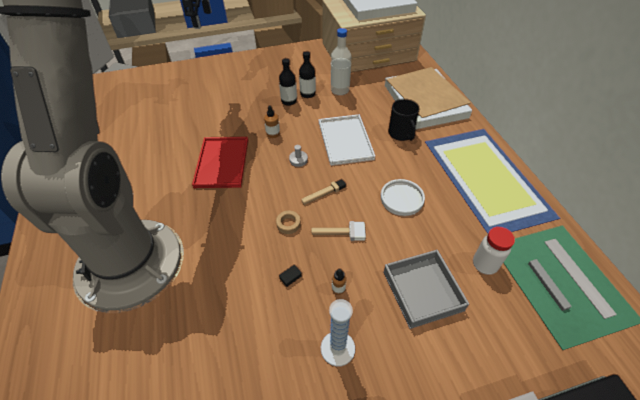

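```bash
python3 - <<'E'
import cv2,numpy as np
a=cv2.imread('pics/top0.png')[90:245,90:485];b=cv2.imread('pics/side0.png')[90:375,180:520]
cv2.imwrite('pics/ct.png',cv2.resize(a,None,fx=2,fy=2,interpolation=2));cv2.imwrite('pics/cs.png',cv2.resize(b,None,fx=2,fy=2,interpolation=2))
E
```

```text
(no output)
```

View pics/ct.png

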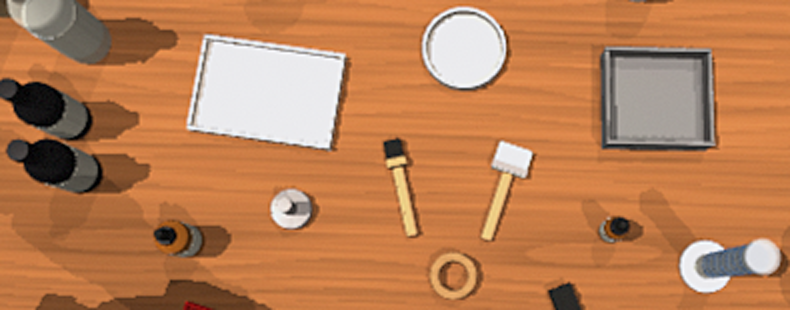

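View pics/cs.png

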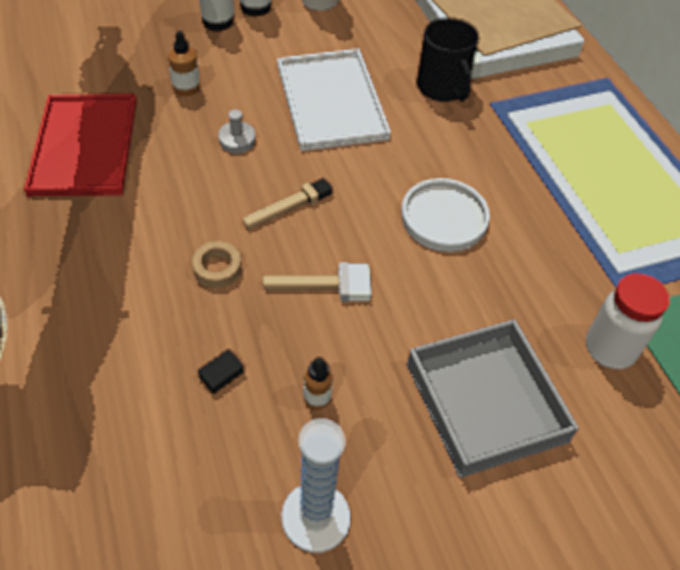

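Top view: look-alikes are black bottles (110,143),(120,172) vs amber large dropper (178,209) and small one (398,204); red tray (210,276) vs white tray (224,135); wooden ring (317,228) vs dish (322,114). Brushes: narrow with dark head (290,183), wide with pale head (343,185); weight (235,194), cylinder foot (441,223), grey tray (419,139). The crops confirm these choices.

```bash
cat > h.py <<'E'
import cv2,numpy as np
from station import *
def ray(c,p):
    d=np.linalg.inv(c['camera_matrix'])@[p[0],p[1],1.];return c['pose'][:3,3],c['pose'][:3,:3]@d
def plane(c,p,z):
    o,d=ray(c,p);return o+d*(z-o[2])/d[2]
def tri(c1,p1,c2,p2):
    (a,u),(b,v)=ray(c1,p1),ray(c2,p2);u=u/np.linalg.norm(u);v=v/np.linalg.norm(v)
    s=np.linalg.lstsq(np.c_[u,-v],b-a,rcond=None)[0];P,Q=a+u*s[0],b+v*s[1];return (P+Q)/2,np.linalg.norm(P-Q)
def blob(img,roi,kind):
    x0,y0,x1,y1=roi;h=cv2.cvtColor(img,cv2.COLOR_RGB2HSV)[y0:y1,x0:x1].astype(int);H,S,V=h[...,0],h[...,1],h[...,2]
    m={'grey':(S<75)&(V>70),'black':(V<60),'black2':(V<45),'yel':(H>=14)&(H<26)&(V>120),'amber':(S>150)&(V<150),'white':(S<60)&(V>150),'allgrey':(S<75)}[kind].astype(np.uint8)
    n,l,st,ce=cv2.connectedComponentsWithStats(m);
    k=1+np.argmax(st[1:,4]);mm=(l==k).astype(np.uint8)
    ct=max(cv2.findContours(mm,cv2.RETR_EXTERNAL,cv2.CHAIN_APPROX_NONE)[0],key=len)+np.array([x0,y0])
    return ct,ce[k]+[x0,y0],st[k,4]
def shift(o,tgt):  # world delta to tool axes
    from scipy.spatial.transform import Rotation as R
    q=o['tool_rot'];r=R.from_quat([*q[1:],q[0]]);return r.inv().apply(np.asarray(tgt)-o['eef_pos'])
E
python3 - <<'E'
from h import *
t=read_camera('top');s=read_camera('side')
def both(nm,rt,rs,k,shape):
    out=[]
    for c,r in((t,rt),(s,rs)):
        ct,ce,a=blob(c['img'],r,k)
        if shape=='rect': ap=cv2.boxPoints(cv2.minAreaRect(ct)) if c is t else cv2.approxPolyDP(cv2.convexHull(ct),6,True)[:,0]; out.append(ap)
        elif shape=='ell': e=cv2.fitEllipse(ct);out.append(np.array([e[0]]))
        else: out.append(np.array([ce]))
        print(nm,'area',a,'pts',out[-1].round(1).tolist())
    if shape!='rect':
        P,e=tri(t,out[0][0],s,out[1][0]);print('  ->',P.round(4),'err',round(e,4))
both('btray',(380,105,455,170),(375,240,475,335),'allgrey','rect')
both('wtray',(175,100,270,170),(312,105,380,170),'grey','rect')
both('dish',(295,88,350,140),(372,172,432,222),'grey','ell')
both('weight',(220,180,250,210),(285,140,312,168),'grey','c')
both('head',(330,155,360,185),(345,215,370,248),'white','c')
both('foam',(278,155,300,172),(330,176,350,195),'black','c')
both('hn',(278,163,303,212),(298,180,340,206),'yel','c')
both('hw',(325,172,350,212),(308,222,352,240),'yel','c')
both('bigbulb',(160,196,184,218),(262,100,284,122),'black','c')
both('smallbulb',(390,194,412,214),(330,264,350,288),'black','c')
both('foot',(425,205,456,240),(318,330,358,366),'white','c')
E
```

```text
btray area 2829 pts [[391.0, 113.0], [447.0, 113.0], [447.0, 164.0], [391.0, 164.0]]
btray area 4209 pts [[437, 250], [468, 304], [410, 328], [385, 264]]
wtray area 3537 pts [[182.5, 154.5], [189.39999389648438, 105.9000015258789], [262.5, 116.4000015258789], [255.60000610351562, 164.89999389648438]]
wtray area 2123 pts [[359, 114], [374, 159], [331, 165], [318, 119]]
dish area 1381 pts [[321.5, 113.5]]
dish area 1302 pts [[402.2, 196.9]]
  -> [ 0.6855 -0.0056  0.01  ] err 0.0002
weight area 308 pts [[235.2, 194.2]]
weight area 275 pts [[297.8, 156.7]]
  -> [0.4603 0.2111 0.0167] err 0.0007
head area 247 pts [[345.8, 169.3]]
head area 251 pts [[356.8, 229.2]]
  -> [ 0.5344 -0.0732  0.0169] err 0.0009
foam area 66 pts [[286.3, 163.8]]
foam area 59 pts [[341.0, 184.2]]
  -> [0.5462 0.0832 0.0091] err 0.0013
hn area 257 pts [[291.1, 186.6]]
hn area 607 pts [[313.8, 189.0]]
  -> [0.4741 0.0672 0.0338] err 0.0143
hw area 214 pts [[338.1, 192.1]]
hw area 557 pts [[328.9, 229.4]]
  -> [ 0.4716 -0.0543  0.0167] err 0.0031
bigbulb area 66 pts [[172.4, 207.1]]
bigbulb area 56 pts [[269.9, 111.6]]
  -> [0.4156 0.3421 0.0866] err 0.0002
smallbulb area 62 pts [[399.4, 202.5]]
smallbulb area 81 pts [[339.2, 275.0]]
  -> [ 0.4453 -0.2032  0.0636] err 0.0005
foot area 349 pts [[439.7, 223.3]]
foot area 583 pts [[337.1, 351.1]]
  -> [ 0.4022 -0.3274 -0.0122] err 0.0007
```

```bash
python3 - <<'E'
from h import *
t=read_camera('top');s=read_camera('side')
for z in(.035,):
  for c,pts in((t,[(391.5,113.5),(446.5,113.5),(447,163),(391,163)]),(s,[[437, 250], [468, 304], [410, 328], [385, 264]])):
    print('btray',[plane(c,p,z)[:2].round(3).tolist() for p in pts])
P=[tri(t,a,s,b) for a,b in(((391.5,113.5),(437,250)),((446.5,113.5),(468,304)))];print([(p.round(3),round(e,3)) for p,e in P])
for c,pts in((t,[[182.5, 154.5], [189.4,105.9], [262.5, 116.4], [255.6, 164.9]]),(s,[[359, 114], [374, 159], [331, 165], [318, 119]])):
    q=np.array([plane(c,p,.015)[:2] for p in pts]);print('wtray',q.round(3).tolist(),q.mean(0).round(3))
P=[tri(t,a,s,b) for a,b in(((189.4,105.9),(359,114)),((262.5,116.4),(374,159)),((255.6,164.9),(331,165)),((182.5,154.5),(318,119)))];print([(p.round(3).tolist(),round(e,3)) for p,e in P])
for nm,roi,head,hz in(('n',(278,163,303,212),(286.3,163.8),.016),('w',(325,172,350,212),(345.8,169.3),.016)):
    ct,ce,a=blob(t['img'],roi,'yel');h=plane(t,ce,.014);q=np.array([plane(t,p[0],.014)[:2] for p in ct],np.float32)
    f=cv2.fitLine(q,cv2.DIST_L2,0,.01,.01).ravel();H=plane(t,head,hz)
    u=f[:2]*np.sign(f[0]);pr=q@u;print(nm,'line',f.round(3),'handle c',h.round(4),'len',np.ptp(pr).round(3),'ends',(f[2:]+u*(pr.min()-f[2:]@u)).round(4),'head',H.round(4),'dir head-handle',((H-h)[:2]/np.linalg.norm((H-h)[:2])).round(3),np.linalg.norm((H-h)[:2]))
print('foot',plane(t,(443,223),.006))
E
```

```text
btray [[0.682, -0.189], [0.687, -0.333], [0.555, -0.332], [0.55, -0.188]]
btray [[0.684, -0.192], [0.685, -0.329], [0.549, -0.341], [0.557, -0.192]]
[(array([ 0.685, -0.19 ,  0.031]), np.float64(0.002)), (array([ 0.683, -0.331,  0.041]), np.float64(0.003))]
wtray [[0.561, 0.355], [0.693, 0.346], [0.671, 0.151], [0.539, 0.163]] [0.616 0.254]
wtray [[0.693, 0.343], [0.664, 0.142], [0.541, 0.154], [0.563, 0.356]] [0.615 0.249]
[([0.695, 0.348, 0.01], np.float64(0.0)), ([0.672, 0.153, 0.003], np.float64(0.005)), ([0.543, 0.164, 0.004], np.float64(0.003)), ([0.561, 0.354, 0.017], np.float64(0.002))]
n line [0.969 0.248 0.487 0.069] handle c [0.4839 0.068  0.014 ] len 0.106 ends [0.4307 0.0543] head [0.544  0.0827 0.016 ] dir head-handle [0.971 0.238] 0.061931579785877974
w line [ 0.961 -0.278  0.473 -0.054] handle c [ 0.4728 -0.0543  0.014 ] len 0.095 ends [ 0.4285 -0.0413] head [ 0.5341 -0.0732  0.016 ] dir head-handle [ 0.955 -0.295] 0.06410779853172602
foot [ 0.40155722 -0.32978506  0.006     ]
```

Request:
arm_command:
  commands: [-0.327, -0.288, 0.02, 0, 0, 64.8, 1, -0.327, -0.288, 0.02, 0, 0, 64.8, 1, -0.327, -0.288, 0.02, 0, 0, 64.8, 1, -0.327, -0.288, 0.02, 0, 0, 64.8, 1, -0.327, -0.288, 0.02, 0, 0, 64.8, 1, -0.327, -0.288, 0.02, 0, 0, 64.8, 1, -0.327, -0.288, 0.02, 0, 0, 64.8, 1, -0.327, -0.288, 0.02, 0, 0, 64.8, 1]

```text
t: 1.15
eef_pos: [0.4468, 0.2424, 0.2132]
tool_rot: [-0.0, 0.709, 0.705, 0.0]
contact_force: [1.3, 0.1, -0.9]
gripper_width: 0.999
grasp_force: 0.0
```

Request:
arm_command:
  commands: [-0.031, 0.013, 0.01, 0, 0, 0, 1, -0.031, 0.013, 0.01, 0, 0, 0, 1, -0.031, 0.013, 0.01, 0, 0, 0, 1, -0.031, 0.013, 0.01, 0, 0, 0, 1]

```text
t: 1.55
eef_pos: [0.4589, 0.2146, 0.2031]
tool_rot: [-0.0, 0.706, 0.708, 0.0]
contact_force: [0.7, 0.1, 0.5]
gripper_width: 1.001
grasp_force: 0.0
```

```bash
python3 - <<'E'
from h import *
o=get_obs();w=read_camera('wrist');cv2.imwrite('pics/w1.png',w['img'][:,:,::-1]);print(o['eef_pos'],o['tool_rot'],w['pose'].round(4).tolist())
K=w['camera_matrix'];P=np.linalg.inv(w['pose'])@[.460,.211,.052,1];p=K@P[:3];print('expected knob top',p[:2]/p[2])
E
```

```text
[0.45893918 0.21463192 0.20314762] [-2.21624908e-04  7.06373198e-01  7.07839509e-01  2.93089455e-04] [[1.0, 0.0018, 0.0005, 0.4597], [0.0019, -0.9604, -0.2787, 0.2848], [-0.0001, 0.2787, -0.9604, 0.3469], [0.0, 0.0, 0.0, 1.0]]
expected knob top [319.17793668 184.5331843 ]
```

View pics/w1.png

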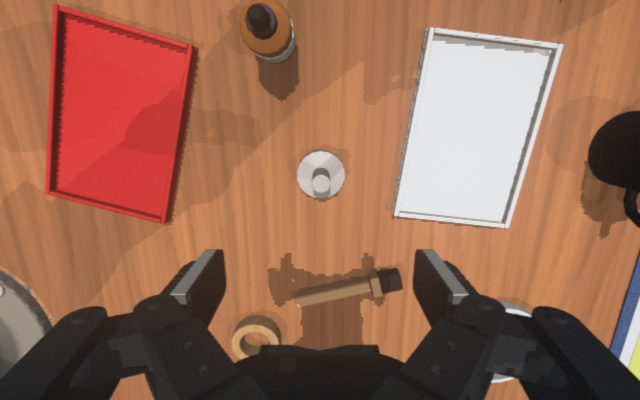

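Request:
arm_command:
  commands: [-0.0035, 0.002, 0.05, 0, 0, 0, 1, -0.0035, 0.002, 0.1, 0, 0, 0, 1, -0.0035, 0.002, 0.14, 0, 0, 0, 0.6, -0.0035, 0.002, 0.17, 0, 0, 0, 0.5, -0.0035, 0.002, 0.182, 0, 0, 0, 0.5, -0.0035, 0.002, 0.182, 0, 0, 0, 0.3, -0.0035, 0.002, 0.182, 0, 0, 0, 0, -0.0035, 0.002, 0.182, 0, 0, 0, 0]
  force: 40

```text
t: 2.4
eef_pos: [0.4621, 0.2105, 0.0223]
tool_rot: [0.0, 0.707, 0.707, 0.001]
contact_force: [0.1, -0.7, -2.7]
gripper_width: 0.195
grasp_force: 39.6
```

Request:
arm_command:
  commands: [0, 0, 0, 0, 0, 0, 0, 0, 0, 0, 0, 0, 0, 0, 0, 0, 0, 0, 0, 0, 0, 0, 0, -0.04, 0, 0, 0, 0, 0, 0, -0.09, 0, 0, 0, 0, 0, 0, -0.09, 0, 0, 0, 0]

```text
t: 3.0
eef_pos: [0.4651, 0.2112, 0.1164]
tool_rot: [0.001, 0.707, 0.707, 0.005]
contact_force: [1.1, 0.2, -2.7]
gripper_width: 0.199
grasp_force: 40.1
```

```bash
python3 - <<'E'
from h import *
t=read_camera('top');o=get_obs();print(o['eef_pos'],o['gripper_width'],o['grasp_force'],'dish shift',shift(o,[.6855,-.0056,.025]).round(4))
E
```

```text
[0.46337956 0.21084466 0.11381728] 0.19881362782671524 40.02785947668599 dish shift [-0.2168  0.2216  0.0892]
```

Request:
arm_command:
  commands: [-0.217, 0.223, 0, 0, 0, 0, 0, -0.217, 0.223, 0, 0, 0, 0, 0, -0.217, 0.223, 0, 0, 0, 0, 0, -0.217, 0.223, 0, 0, 0, 0, 0, -0.217, 0.223, 0, 0, 0, 0, 0, -0.217, 0.223, 0, 0, 0, 0, 0, -0.217, 0.223, 0, 0, 0, 0, 0, -0.217, 0.223, 0.03, 0, 0, 0, 0]

```text
t: 3.85
eef_pos: [0.6881, -0.0115, 0.0826]
tool_rot: [0.003, 0.709, 0.705, 0.002]
contact_force: [0.6, 1.1, -3.2]
gripper_width: 0.194
grasp_force: 40.3
```

Request:
arm_command:
  commands: [0, 0, 0.03, 0, 0, 0, 0, 0, 0, 0.045, 0, 0, 0, 0, 0, 0, 0.053, 0, 0, 0, 0, 0, 0, 0.053, 0, 0, 0, 0]

```text
t: 4.25
eef_pos: [0.6834, -0.0072, 0.0278]
tool_rot: [-0.001, 0.707, 0.707, -0.001]
contact_force: [1.3, -0.4, -2.9]
gripper_width: 0.2
grasp_force: 40.4
```

Request:
arm_command:
  commands: [0, 0, 0.002, 0, 0, 0, 0, 0, 0, 0.002, 0, 0, 0, 0.2, 0, 0, 0.002, 0, 0, 0, 0.5, 0, 0, 0.002, 0, 0, 0, 0.5, 0, 0, 0.002, 0, 0, 0, 0.5, 0, 0, -0.05, 0, 0, 0, 0.5, 0, 0, -0.1, 0, 0, 0, 0.5, 0, 0, -0.12, 0, 0, 0, 0.5]

```text
t: 5.05
eef_pos: [0.6868, -0.0079, 0.153]
tool_rot: [0.002, 0.707, 0.707, 0.002]
contact_force: [1.0, -0.3, -0.2]
gripper_width: 0.502
grasp_force: 0.0
```

Request:
arm_command:
  commands: [-0.053, -0.195, -0.03, 0, 0, -73.2, 0.5, -0.053, -0.195, -0.03, 0, 0, -73.2, 0.5, -0.053, -0.195, -0.03, 0, 0, -73.2, 0.5, -0.053, -0.195, -0.03, 0, 0, -73.2, 0.5, -0.053, -0.195, -0.03, 0, 0, -73.2, 0.5, -0.053, -0.195, -0.03, 0, 0, -73.2, 0.5, -0.053, -0.195, -0.03, 0, 0, -73.2, 0.5, -0.053, -0.195, -0.03, 0, 0, -73.2, 0.5]

```text
t: 5.85
eef_pos: [0.4893, -0.0605, 0.1783]
tool_rot: [0.0, 0.181, 0.983, 0.0]
contact_force: [0.9, 0.3, 0.1]
gripper_width: 0.497
grasp_force: 0.0
```

```bash
python3 - <<'E'
from h import *
t=read_camera('top');cv2.imwrite('pics/t2.png',t['img'][:,:,::-1]);w=read_camera('wrist');cv2.imwrite('pics/w2.png',w['img'][:,:,::-1])
o=get_obs();print(o['eef_pos'],o['tool_rot'],o['gripper_width'])
K=w['camera_matrix']
for X in([.491,-.0595,.014],[.4285,-.0413,.014],[.553,-.0779,.016]):
  P=np.linalg.inv(w['pose'])@[*X,1];p=K@P[:3];print('expected',p[:2]/p[2])
E
```

```text
[ 0.48935399 -0.06054207  0.17818136] [2.99039009e-04 1.83884873e-01 9.82947733e-01 1.37998530e-04] 0.5049013162335622
expected [320.8303325  178.37088054]
expected [315.76492828 110.56793507]
expected [325.0361592  239.20188554]
```

View pics/w2.png

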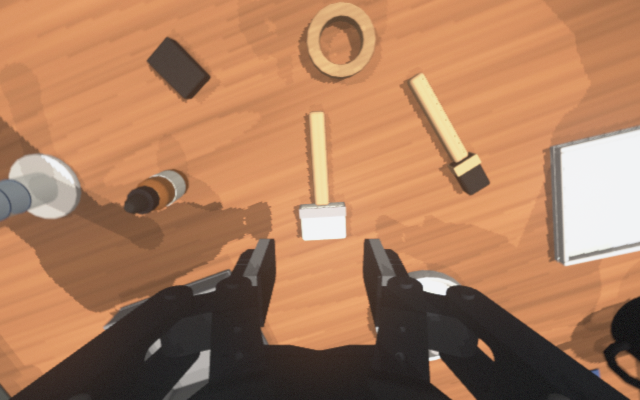

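Request:
arm_command:
  commands: [0, 0.001, 0.05, 0, 0, -4, 0.5, 0, 0.001, 0.1, 0, 0, -4, 0.5, 0, 0.001, 0.14, 0, 0, -4, 0.5, 0, 0.001, 0.163, 0, 0, -4, 0.5, 0, 0.001, 0.172, 0, 0, -4, 0.5, 0, 0.001, 0.172, 0, 0, -4, 0.5, 0, 0.001, 0.172, 0, 0, -4, 0, 0, 0.001, 0.172, 0, 0, -4, 0]
  force: 30

```text
t: 6.75
eef_pos: [0.4909, -0.0595, 0.0074]
tool_rot: [0.001, 0.15, 0.989, 0.0]
contact_force: [-0.1, 1.5, 8.0]
gripper_width: 0.172
grasp_force: 10.5
```

Request:
arm_command:
  commands: [0, 0, 0, 0, 0, 0, 0, 0, 0, 0, 0, 0, 0, 0, 0, 0, 0, 0, 0, 0, 0, 0, 0, -0.04, 0, 0, 0, 0, 0, 0, -0.09, 0, 0, 0, 0, 0, 0, -0.09, 0, 0, 0, 0]

```text
t: 7.35
eef_pos: [0.4939, -0.0598, 0.102]
tool_rot: [0.006, 0.15, 0.989, 0.001]
contact_force: [0.1, -0.1, -0.7]
gripper_width: 0.16
grasp_force: 30.6
```

```bash
python3 - <<'E'
from h import *
t=read_camera('top');w=read_camera('wrist');cv2.imwrite('pics/w3.png',w['img'][:,:,::-1])
o=get_obs();q=o['tool_rot'];print(o['eef_pos'],q,o['gripper_width'],o['grasp_force'])
print('yaw y',np.degrees(2*np.arctan2(-q[1],q[2]))+90)
xa=np.array([.994,-.112]);C=np.array([.616,.252]);T=C-.025*xa;print(T,shift(o,[*T,.01]))
E
```

```text
[ 0.4907275  -0.05930792  0.09774185] [1.99388357e-03 1.50045784e-01 9.88676899e-01 5.26298469e-04] 0.16075109096444823 30.599863529205322
yaw y 72.74080337785931
[0.59115 0.2548 ] [-0.00237338  0.32961495  0.08829183]
```

View pics/w3.png

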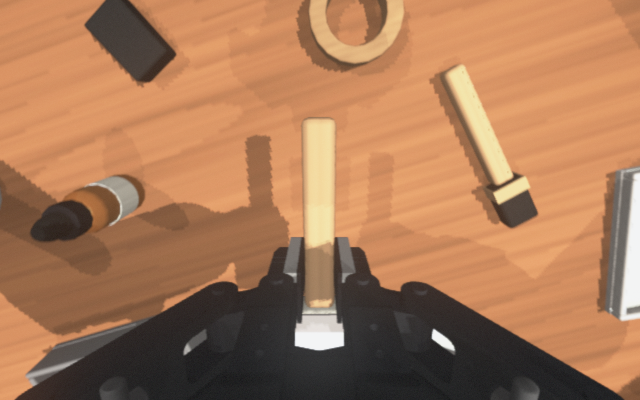

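Request:
arm_command:
  commands: [-0.002, 0.33, 0, 0, 0, 79, 0, -0.002, 0.33, 0, 0, 0, 79, 0, -0.002, 0.33, 0, 0, 0, 79, 0, -0.002, 0.33, 0, 0, 0, 79, 0, -0.002, 0.33, 0, 0, 0, 79, 0, -0.002, 0.33, 0, 0, 0, 79, 0, -0.002, 0.33, 0, 0, 0, 79, 0, -0.002, 0.33, 0, 0, 0, 79, 0]

```text
t: 8.25
eef_pos: [0.5884, 0.2623, 0.0939]
tool_rot: [-0.001, 0.679, 0.734, 0.0]
contact_force: [-0.7, -0.5, -1.4]
gripper_width: 0.162
grasp_force: 30.6
```

Request:
arm_command:
  commands: [0, 0, 0, 0, 0, 10, 0, 0, 0, 0, 0, 0, 10, 0, 0, 0, 0, 0, 0, 10, 0]

```text
t: 8.55
eef_pos: [0.5886, 0.2547, 0.0948]
tool_rot: [0.0, 0.741, 0.672, -0.001]
contact_force: [-0.5, 0.1, 0.3]
gripper_width: 0.166
grasp_force: 30.6
```

```bash
cat >> h.py <<'E'
def st(T=None):
    o=get_obs();q=o['tool_rot'];y=(np.degrees(2*np.arctan2(-q[1],q[2]))+90+180)%360-180;print(o['t'],o['eef_pos'].round(4),'yaw y',y.round(1),o['gripper_width'],o['grasp_force'])
    if T is not None: print('shift',shift(o,T).round(4))
    return o
E
python3 - <<'E'
from h import *
w=read_camera('wrist');t=read_camera('top');cv2.imwrite('pics/w4.png',w['img'][:,:,::-1]);st([.591,.2548,.0125])
E
```

```text
8.65 [0.589  0.2547 0.0954] yaw y -5.6 0.1604613517052961 30.597222447395325
shift [0.0004 0.002  0.0829]
```

View pics/w4.png

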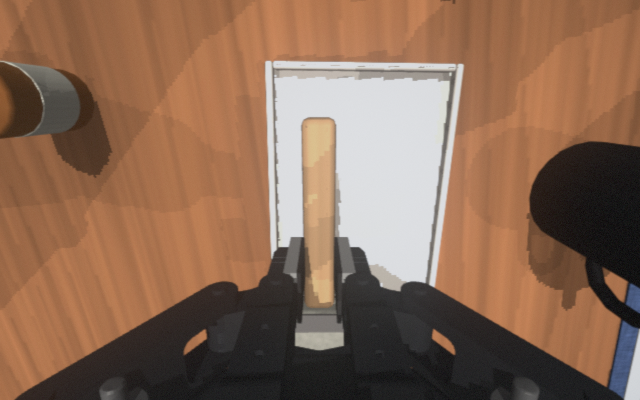

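```bash
python3 - <<'E'
from h import *
w=read_camera('wrist')
A,B=plane(w,(266,62),.015)[:2],plane(w,(463,66),.015)[:2];D=plane(w,(271,240),.015)[:2];E=plane(w,(432,270),.015)[:2]
print(A,B,np.linalg.norm(A-B),'left edge lower',D,'right',E)
u=(B-A)/np.linalg.norm(B-A);T=np.array([.591,.2548]);print('T along',(T-A)@u,'angle',np.degrees(np.arctan2(u[1],u[0])),np.degrees(np.arctan2(*(A-D))),np.degrees(np.arctan2(*(B-E))))
v=np.array([-u[1],u[0]]);print('centre',(A+B)/2-v*.095)
E
```

```text
[0.56482877 0.3539531 ] [0.69285854 0.33896875] 0.12890366267407505 left edge lower [0.55050037 0.22864129] right [0.67290648 0.19101778]
T along 0.037519814020743704 angle -6.675413466983589 6.522982457707462 7.680340979709829
centre [0.61780042 0.25210497]
```

Request:
arm_command:
  commands: [0, 0.005, 0.04, 0, 0, 1, 0, 0, 0.005, 0.07, 0, 0, 1, 0, 0, 0.005, 0.08, 0, 0, 1, 0, 0, 0.005, 0.083, 0, 0, 1, 0, 0, 0.005, 0.083, 0, 0, 1, 0]

```text
t: 9.2
eef_pos: [0.5943, 0.2543, 0.0134]
tool_rot: [-0.0, 0.747, 0.665, -0.0]
contact_force: [0.7, -0.0, -0.4]
gripper_width: 0.163
grasp_force: 30.8
```

Request:
arm_command:
  commands: [0, 0, 0.001, 0, 0, 0, 0.3, 0, 0, 0.001, 0, 0, 0, 0.3, 0, 0, 0.001, 0, 0, 0, 0.3, 0, 0, -0.04, 0, 0, 0, 0.3, 0, 0, -0.08, 0, 0, 0, 0.3, 0, 0, -0.12, 0, 0, 0, 0.3, 0, 0, -0.15, 0, 0, 0, 0.3]

```text
t: 9.9
eef_pos: [0.5952, 0.2548, 0.166]
tool_rot: [0.0, 0.747, 0.664, 0.001]
contact_force: [0.0, 1.0, -0.5]
gripper_width: 0.298
grasp_force: 0.0
```

Request:
arm_command:
  commands: [-0.194, -0.078, 0, 0, 0, 69.6, 0.5, -0.194, -0.078, 0, 0, 0, 69.6, 0.5, -0.194, -0.078, 0, 0, 0, 69.6, 0.5, -0.194, -0.078, 0, 0, 0, 69.6, 0.5, -0.194, -0.078, 0, 0, 0, 69.6, 0.5, -0.194, -0.078, 0, 0, 0, 69.6, 0.5, -0.194, -0.078, 0, 0, 0, 69.6, 0.5, -0.194, -0.078, 0, 0, 0, 69.6, 0.5]

```text
t: 10.7
eef_pos: [0.4943, 0.071, 0.1634]
tool_rot: [-0.0, 0.992, 0.123, 0.0]
contact_force: [-0.0, 0.3, -0.2]
gripper_width: 0.5
grasp_force: 0.0
```

```bash
python3 - <<'E'
from h import *
w=read_camera('wrist');t=read_camera('top');st([.495,.07,.0065])
print('head end?')
ct,ce,a=blob(w['img'],(240,20,400,235),'yel');q=np.array([plane(w,p[0],.014)[:2] for p in ct],np.float32);f=cv2.fitLine(q,cv2.DIST_L2,0,.01,.01).ravel();print(a,f,np.degrees(np.arctan2(f[1],f[0])))
u=f[:2]*np.sign(f[0]);pr=q@u;e=f[2:]+u*(pr.min()-f[2:]@u);print('tail',e,'centre',e+.065*u)
cv2.imwrite('pics/c5.png',np.hstack([w['img'][:,:,::-1],cv2.resize(t['img'][95:245,170:350,::-1],(480,400))])[:, :]) if 0 else cv2.imwrite('pics/c5.png',cv2.resize(np.vstack([cv2.resize(w['img'],(480,300)),cv2.resize(t['img'][80:245,165:429],(480,300))])[:,:,::-1],None,fx=1,fy=1))
E
```

```text
10.8 [0.4943 0.0712 0.1631] yaw y -75.5 0.503416007359116 0.0
shift [0.0003 0.0013 0.1566]
head end?
1615 [0.9740679  0.22625586 0.49247208 0.06960306] 13.076737
tail [0.4433159  0.05818509] centre [0.5066303  0.07289172]
```

View pics/c5.png

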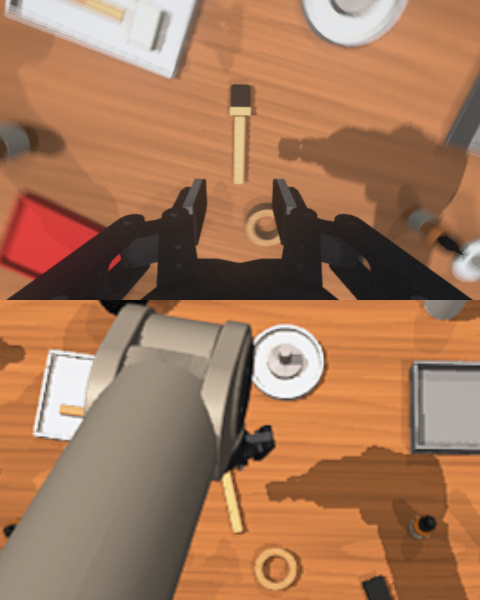

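Request:
arm_command:
  commands: [0, 0.001, 0.05, 0, 0, 1, 0.5, 0, 0.001, 0.1, 0, 0, 1, 0.5, 0, 0.001, 0.135, 0, 0, 1, 0.5, 0, 0.001, 0.152, 0, 0, 1, 0.5, 0, 0.001, 0.157, 0, 0, 1, 0.5, 0, 0.001, 0.157, 0, 0, 1, 0.3, 0, 0.001, 0.157, 0, 0, 1, 0, 0, 0.001, 0.157, 0, 0, 1, 0]

```text
t: 11.6
eef_pos: [0.4954, 0.0704, 0.0071]
tool_rot: [-0.0, 0.993, 0.118, 0.001]
contact_force: [0.6, -0.8, -1.3]
gripper_width: 0.165
grasp_force: 31.5
```

Request:
arm_command:
  commands: [0, 0, 0, 0, 0, 0, 0, 0, 0, 0, 0, 0, 0, 0, 0, 0, 0, 0, 0, 0, 0, 0, 0, -0.04, 0, 0, 0, 0, 0, 0, -0.09, 0, 0, 0, 0, 0, 0, -0.09, 0, 0, 0, 0]

```text
t: 12.2
eef_pos: [0.498, 0.0704, 0.1009]
tool_rot: [-0.001, 0.993, 0.118, 0.004]
contact_force: [0.8, 0.6, -0.3]
gripper_width: 0.165
grasp_force: 31.5
```

```bash
python3 - <<'E'
from h import *
t=read_camera('top')
a=np.radians(-6.6);C=np.array([.618,.252]);T=C+.028*np.array([np.cos(a),np.sin(a)]);print(T);st([*T,.0125])
E
```

```text
[0.64581444 0.24878176]
12.25 [0.4966 0.0709 0.0987] yaw y -76.4 0.1628849824053387 31.524025797843933
shift [ 0.1863 -0.1377  0.0876]
```

Request:
arm_command:
  commands: [0.186, -0.138, 0, 0, 0, -69.8, 0, 0.186, -0.138, 0, 0, 0, -69.8, 0, 0.186, -0.138, 0, 0, 0, -69.8, 0, 0.186, -0.138, 0, 0, 0, -69.8, 0, 0.186, -0.138, 0, 0, 0, -69.8, 0, 0.186, -0.138, 0, 0, 0, -69.8, 0, 0.186, -0.138, 0, 0, 0, -69.8, 0, 0.186, -0.138, 0, 0, 0, -69.8, 0]

```text
t: 13.05
eef_pos: [0.6421, 0.2479, 0.0943]
tool_rot: [-0.001, 0.751, 0.661, -0.001]
contact_force: [-0.6, -1.1, 0.3]
gripper_width: 0.164
grasp_force: 31.5
```

Request:
arm_command:
  commands: [0, 0, 0, 0, 0, -1, 0, 0, 0, 0, 0, 0, -1, 0, 0, 0, 0, 0, 0, -1, 0]

```text
t: 13.35
eef_pos: [0.6426, 0.2478, 0.0955]
tool_rot: [-0.0, 0.748, 0.663, -0.0]
contact_force: [0.2, 0.3, -0.2]
gripper_width: 0.163
grasp_force: 31.5
```

```bash
python3 - <<'E'
from h import *
w=read_camera('wrist');cv2.imwrite('pics/w6.png',w['img'][:,:,::-1]);st([.6458,.2488,.0125])
E
```

```text
13.4 [0.6427 0.2478 0.0956] yaw y -6.8 0.16051178106167382 31.510979533195496
shift [0.0013 0.003  0.0831]
```

View pics/w6.png

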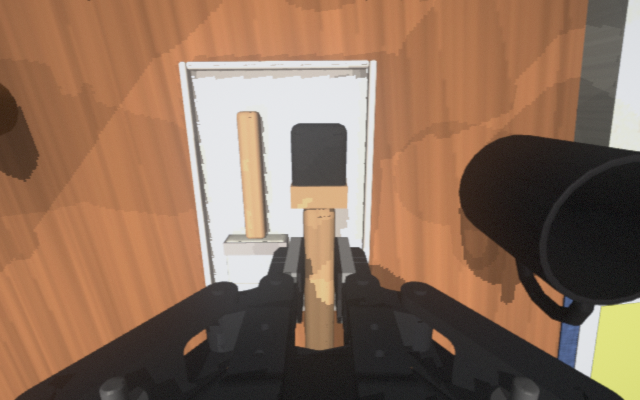

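Request:
arm_command:
  commands: [0.001, 0.001, 0.04, 0, 0, 0, 0, 0.001, 0.001, 0.07, 0, 0, 0, 0, 0.001, 0.001, 0.08, 0, 0, 0, 0, 0.001, 0.001, 0.083, 0, 0, 0, 0, 0.001, 0.001, 0.083, 0, 0, 0, 0, 0.001, 0.001, 0.084, 0, 0, 0, 0.3, 0.001, 0.001, 0.084, 0, 0, 0, 0.3, 0.001, 0.001, 0.084, 0, 0, 0, 0.3]

```text
t: 14.2
eef_pos: [0.6446, 0.2489, 0.0128]
tool_rot: [0.0, 0.747, 0.664, 0.001]
contact_force: [0.1, 0.1, -0.4]
gripper_width: 0.303
grasp_force: 0.0
```

Request:
arm_command:
  commands: [0, 0, 0, 0, 0, 0, 0.3, 0, 0, -0.05, 0, 0, 0, 0.3, 0, 0, -0.1, 0, 0, 0, 0.3, 0, 0, -0.15, 0, 0, 0, 0.3, 0, 0, -0.2, 0, 0, 0, 0.5, 0, 0, -0.2, 0, 0, 0, 1]

```text
t: 14.8
eef_pos: [0.6486, 0.2494, 0.2208]
tool_rot: [0.002, 0.747, 0.664, 0.007]
contact_force: [-0.4, 0.3, 0.8]
gripper_width: 0.629
grasp_force: 0.0
```

```bash
python3 - <<'E'
from h import *
st([.445,-.203,.2])
E
```

```text
14.8 [0.6486 0.2494 0.2208] yaw y -6.8 0.6289811249560633 0.0
shift [-0.4733 -0.1492  0.0155]
```

Request:
arm_command:
  commands: [-0.473, -0.145, 0.02, 0, 0, -6.8, 1, -0.473, -0.145, 0.02, 0, 0, -6.8, 1, -0.473, -0.145, 0.02, 0, 0, -6.8, 1, -0.473, -0.145, 0.02, 0, 0, -6.8, 1, -0.473, -0.145, 0.02, 0, 0, -6.8, 1, -0.473, -0.145, 0.02, 0, 0, -6.8, 1, -0.473, -0.145, 0.02, 0, 0, -6.8, 1, -0.473, -0.145, 0.02, 0, 0, -6.8, 1]

```text
t: 15.6
eef_pos: [0.4821, -0.1188, 0.196]
tool_rot: [0.0, 0.707, 0.708, 0.001]
contact_force: [0.9, -0.9, 0.0]
gripper_width: 1.005
grasp_force: 0.0
```

```bash
python3 - <<'E'
from h import *
st([.445,-.203,.2])
E
```

```text
15.6 [ 0.4821 -0.1188  0.196 ] yaw y 0.1 1.0051191126276113 0.0
shift [-0.0841 -0.0372 -0.0041]
```

Request:
arm_command:
  commands: [-0.08, -0.036, 0, 0, 0, 0, 1, -0.08, -0.036, 0, 0, 0, 0, 1, -0.08, -0.036, 0, 0, 0, 0, 1, -0.08, -0.036, 0, 0, 0, 0, 1]

```text
t: 16.0
eef_pos: [0.4469, -0.1979, 0.196]
tool_rot: [0.0, 0.707, 0.707, 0.0]
contact_force: [0.7, 1.4, -0.2]
gripper_width: 0.998
grasp_force: 0.0
```

```bash
python3 - <<'E'
from h import *
w=read_camera('wrist');t=read_camera('top');st([.445,-.203,.022]);cv2.imwrite('pics/w7.png',w['img'][:,:,::-1])
for X in([.445,-.203,.084],[.445,-.203,0.]):
  P=np.linalg.inv(w['pose'])@[*X,1];p=w['camera_matrix']@P[:3];print('expected',p[:2]/p[2])
E
```

```text
16.1 [ 0.4479 -0.1961  0.1958] yaw y 0.2 1.001645161408928 0.0
shift [-0.0069 -0.0029  0.1738]
expected [315.56537137 197.56960293]
expected [316.31158905 175.79644537]
```

View pics/w7.png

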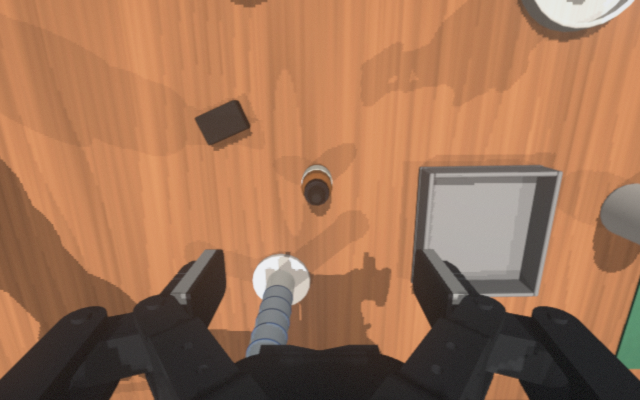

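Request:
arm_command:
  commands: [-0.003, -0.002, 0.04, 0, 0, 0, 0.75, -0.003, -0.002, 0.08, 0, 0, 0, 0.75, -0.003, -0.002, 0.12, 0, 0, 0, 0.75, -0.003, -0.002, 0.15, 0, 0, 0, 0.75, -0.003, -0.002, 0.169, 0, 0, 0, 0.75, -0.003, -0.002, 0.173, 0, 0, 0, 0.75, -0.003, -0.002, 0.173, 0, 0, 0, 0.55, -0.003, -0.002, 0.173, 0, 0, 0, 0.45]

```text
t: 16.9
eef_pos: [0.4463, -0.1999, 0.0236]
tool_rot: [0.001, 0.706, 0.708, 0.0]
contact_force: [0.2, 0.1, 0.7]
gripper_width: 0.454
grasp_force: 0.0
```

Request:
arm_command:
  commands: [0, 0, 0, 0, 0, 0, 0.4, 0, 0, 0, 0, 0, 0, 0.35, 0, 0, 0, 0, 0, 0, 0.3, 0, 0, 0, 0, 0, 0, 0.2, 0, 0, 0, 0, 0, 0, 0.1, 0, 0, 0, 0, 0, 0, 0.1]
  force: 25

```text
t: 17.5
eef_pos: [0.4458, -0.2002, 0.0237]
tool_rot: [0.0, 0.707, 0.708, 0.001]
contact_force: [-0.7, 0.1, 6.8]
gripper_width: 0.339
grasp_force: 24.7
```

```bash
python3 - <<'E'
from h import *
st([.445,-.203,.022])
E
```

```text
17.5 [ 0.4458 -0.2002  0.0237] yaw y 0.1 0.3393656721024116 24.72814082459081
shift [-0.0028 -0.0008  0.0017]
```

Request:
arm_command:
  commands: [0, 0, -0.03, 0, 0, 0, 0.1, 0, 0, -0.06, 0, 0, 0, 0.1, 0, 0, -0.09, 0, 0, 0, 0.1, -0.02, 0.04, -0.09, 0, 0, 0, 0.1, -0.05, 0.09, -0.09, 0, 0, 0, 0.1, -0.075, 0.135, -0.09, 0, 0, 0, 0.1, -0.092, 0.173, -0.09, 0, 0, 0, 0.1, -0.092, 0.173, -0.09, 0, 0, 0, 0.1]

```text
t: 18.3
eef_pos: [0.6239, -0.2939, 0.113]
tool_rot: [0.003, 0.706, 0.708, 0.0]
contact_force: [-0.4, -0.0, -0.9]
gripper_width: 0.341
grasp_force: 25.3
```

```bash
python3 - <<'E'
from h import *
w=read_camera('wrist');t=read_camera('top');s=read_camera('side');st([.619,-.293,.0275])
a=s['img'][90:365,230:500];cv2.imwrite('pics/c8.png',np.vstack([cv2.resize(w['img'],(480,300)),cv2.resize(a,(480,300))])[:,:,::-1])
E
```

```text
18.45 [ 0.6175 -0.2918  0.1124] yaw y 0.1 0.3349565693970171 25.298775709234178
shift [-0.0012  0.0016  0.0849]
```

View pics/c8.png

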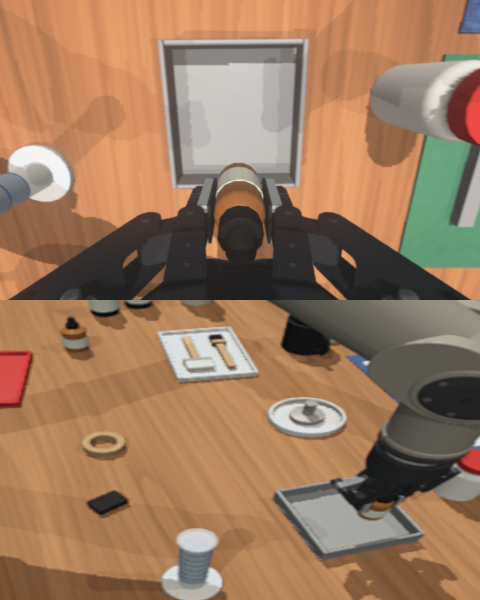

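```bash
python3 - <<'E'
from h import *
w=read_camera('wrist')
for p in((213,53),(413,53),(232,249),(400,249)):print(p,plane(w,p,.035)[:2].round(4))
E
```

```text
(213, 53) [ 0.5503 -0.1904]
(413, 53) [ 0.6782 -0.1903]
(232, 249) [ 0.5521 -0.3276]
(400, 249) [ 0.6798 -0.3274]
```

Request:
arm_command:
  commands: [0, 0, 0.03, 0, 0, 0, 0.1, 0, 0, 0.055, 0, 0, 0, 0.1, 0, 0, 0.07, 0, 0, 0, 0.1, 0, 0, 0.078, 0, 0, 0, 0.1, 0, 0, 0.082, 0, 0, 0, 0.1, 0, 0, 0.082, 0, 0, 0, 0.1]

```text
t: 19.1
eef_pos: [0.6184, -0.292, 0.0311]
tool_rot: [0.0, 0.707, 0.708, 0.0]
contact_force: [-0.1, 0.9, -0.5]
gripper_width: 0.337
grasp_force: 25.3
```

Request:
arm_command:
  commands: [0, 0, 0.002, 0, 0, 0, 0.1, 0, 0, 0.0025, 0, 0, 0, 0.1, 0, 0, 0.0025, 0, 0, 0, 0.35, 0, 0, 0.0025, 0, 0, 0, 0.45, 0, 0, 0.0025, 0, 0, 0, 0.55, 0, 0, 0.0025, 0, 0, 0, 0.55]

```text
t: 19.7
eef_pos: [0.6185, -0.2919, 0.0284]
tool_rot: [0.0, 0.707, 0.708, 0.0]
contact_force: [0.1, 0.2, -0.3]
gripper_width: 0.551
grasp_force: 0.0
```

Request:
arm_command:
  commands: [0, 0, -0.03, 0, 0, 0, 0.55, 0, 0, -0.07, 0, 0, 0, 0.55, 0, 0, -0.12, 0, 0, 0, 0.55, 0, 0, -0.17, 0, 0, 0, 1, 0, 0, -0.17, 0, 0, 0, 1]

```text
t: 20.2
eef_pos: [0.6219, -0.2948, 0.2066]
tool_rot: [0.006, 0.707, 0.707, 0.003]
contact_force: [-0.1, -0.6, -0.5]
gripper_width: 0.868
grasp_force: 0.0
```

```bash
python3 - <<'E'
from h import *
st([.4156,.342,.2])
E
```

```text
20.2 [ 0.6219 -0.2948  0.2066] yaw y 0.0 0.8675157187043804 0.0
shift [ 0.637  -0.2057  0.0009]
```

Request:
arm_command:
  commands: [0.634, -0.203, 0, 0, 0, 0, 1, 0.634, -0.203, 0, 0, 0, 0, 1, 0.634, -0.203, 0, 0, 0, 0, 1, 0.634, -0.203, 0, 0, 0, 0, 1, 0.634, -0.203, 0, 0, 0, 0, 1, 0.634, -0.203, 0, 0, 0, 0, 1, 0.634, -0.203, 0, 0, 0, 0, 1, 0.634, -0.203, 0, 0, 0, 0, 1]

```text
t: 21.0
eef_pos: [0.495, 0.0906, 0.1985]
tool_rot: [0.0, 0.707, 0.708, 0.0]
contact_force: [1.7, 1.2, -0.0]
gripper_width: 0.996
grasp_force: 0.0
```

Request:
arm_command:
  commands: [0.25, -0.08, 0, 0, 0, 0, 1, 0.25, -0.08, 0, 0, 0, 0, 1, 0.25, -0.08, 0, 0, 0, 0, 1, 0.25, -0.08, 0, 0, 0, 0, 1, 0.25, -0.08, 0, 0, 0, 0, 1, 0.25, -0.08, 0, 0, 0, 0, 1, 0.25, -0.08, 0, 0, 0, 0, 1, 0.25, -0.08, 0, 0, 0, 0, 1]

```text
t: 21.8
eef_pos: [0.416, 0.3371, 0.1982]
tool_rot: [0.0, 0.707, 0.707, -0.0]
contact_force: [0.6, -0.2, -0.5]
gripper_width: 1.002
grasp_force: 0.0
```

```bash
python3 - <<'E'
from h import *
w=read_camera('wrist');t=read_camera('top');st([.4156,.342,.036]);cv2.imwrite('pics/w9.png',w['img'][:,:,::-1])
for X in([.4156,.342,.104],[.4156,.342,0.]):
  P=np.linalg.inv(w['pose'])@[*X,1];p=w['camera_matrix']@P[:3];print('expected',p[:2]/p[2])
E
```

```text
21.9 [0.4165 0.3363 0.1983] yaw y -0.1 0.9968093258523902 0.0
shift [ 0.0058 -0.0009  0.1623]
expected [317.30490047 191.47276836]
expected [317.78276981 166.09422936]
```

View pics/w9.png

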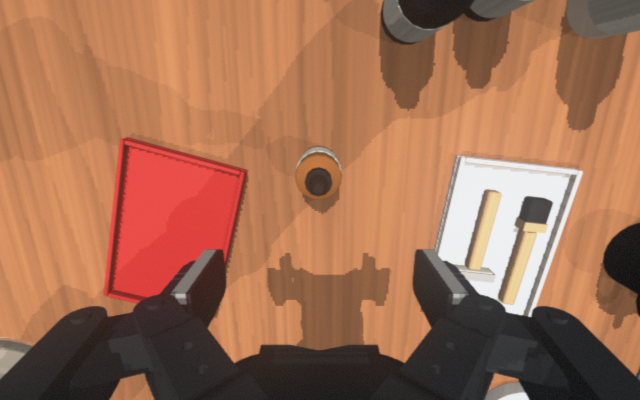

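Request:
arm_command:
  commands: [0.01, 0, 0.04, 0, 0, 0, 0.9, 0.01, 0, 0.08, 0, 0, 0, 0.9, 0.01, 0, 0.12, 0, 0, 0, 0.9, 0.01, 0, 0.145, 0, 0, 0, 0.9, 0.01, 0, 0.158, 0, 0, 0, 0.9, 0.01, 0, 0.162, 0, 0, 0, 0.8, 0.01, 0, 0.162, 0, 0, 0, 0.7, 0.01, 0, 0.162, 0, 0, 0, 0.6]

```text
t: 22.7
eef_pos: [0.4165, 0.3492, 0.0376]
tool_rot: [-0.0, 0.707, 0.707, 0.001]
contact_force: [0.5, 0.7, 0.6]
gripper_width: 0.599
grasp_force: 0.0
```

Request:
arm_command:
  commands: [0, 0, 0, 0, 0, 0, 0.55, 0, 0, 0, 0, 0, 0, 0.5, 0, 0, 0, 0, 0, 0, 0.45, 0, 0, 0, 0, 0, 0, 0.35, 0, 0, 0, 0, 0, 0, 0.25, 0, 0, 0, 0, 0, 0, 0.25]
  force: 30

```text
t: 23.3
eef_pos: [0.4155, 0.3493, 0.0374]
tool_rot: [-0.0, 0.706, 0.708, 0.001]
contact_force: [-1.9, -1.2, 7.7]
gripper_width: 0.484
grasp_force: 29.6
```

Request:
arm_command:
  commands: [0, 0, -0.03, 0, 0, 0, 0.25, 0, 0, -0.07, 0, 0, 0, 0.25, -0.01, 0.003, -0.11, 0, 0, 0, 0.25, -0.04, 0.014, -0.14, 0, 0, 0, 0.25, -0.08, 0.028, -0.15, 0, 0, 0, 0.25, -0.12, 0.042, -0.15, 0, 0, 0, 0.25, -0.16, 0.056, -0.15, 0, 0, 0, 0.25, -0.2, 0.07, -0.15, 0, 0, 0, 0.25]

```text
t: 24.1
eef_pos: [0.4858, 0.1473, 0.1868]
tool_rot: [-0.0, 0.706, 0.708, 0.0]
contact_force: [0.9, 0.1, -2.2]
gripper_width: 0.478
grasp_force: 31.5
```

Request:
arm_command:
  commands: [-0.04, 0.014, 0, 0, 0, 0, 0.25, -0.08, 0.028, 0, 0, 0, 0, 0.25, -0.12, 0.042, 0, 0, 0, 0, 0.25, -0.16, 0.056, 0, 0, 0, 0, 0.25, -0.2, 0.07, 0, 0, 0, 0, 0.25, -0.24, 0.084, 0, 0, 0, 0, 0.25, -0.28, 0.098, 0, 0, 0, 0, 0.25, -0.31, 0.108, 0, 0, 0, 0, 0.25]

```text
t: 24.9
eef_pos: [0.5944, -0.164, 0.1865]
tool_rot: [0.0, 0.707, 0.707, -0.0]
contact_force: [0.2, 0.4, -1.8]
gripper_width: 0.48
grasp_force: 31.5
```

Request:
arm_command:
  commands: [-0.03, 0.01, 0, 0, 0, 0, 0.25, -0.05, 0.018, 0, 0, 0, 0, 0.25, -0.067, 0.022, 0, 0, 0, 0, 0.25, -0.067, 0.022, 0, 0, 0, 0, 0.25, -0.067, 0.022, 0, 0, 0, 0, 0.25]

```text
t: 25.4
eef_pos: [0.6159, -0.2276, 0.1861]
tool_rot: [-0.0, 0.707, 0.708, -0.0]
contact_force: [-0.2, -0.1, -1.2]
gripper_width: 0.477
grasp_force: 31.5
```

```bash
python3 - <<'E'
from h import *
w=read_camera('wrist');t=read_camera('top');st([.617,-.228,.0425]);a=t['img'][90:245,350:500];cv2.imwrite('pics/c10.png',np.vstack([cv2.resize(w['img'],(480,300)),cv2.resize(a,(480,300))])[:,:,::-1])
E
```

```text
25.5 [ 0.6162 -0.2263  0.1861] yaw y 0.2 0.48174632300140297 31.470620878972113
shift [-0.0018  0.0008  0.1436]
```

View pics/c10.png

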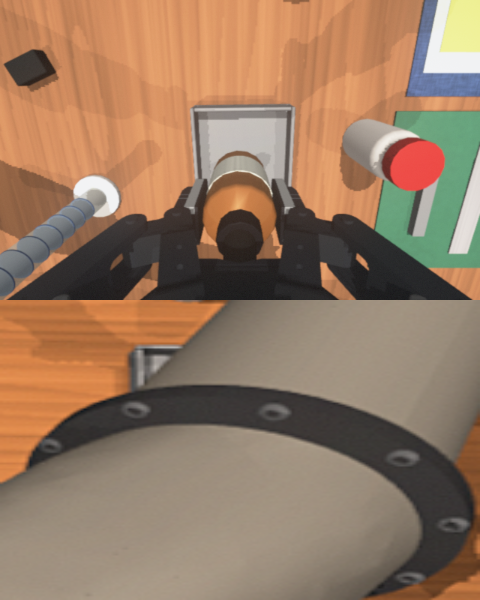

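Request:
arm_command:
  commands: [0, 0, 0.04, 0, 0, 0, 0.25, 0, 0, 0.08, 0, 0, 0, 0.25, 0, 0, 0.11, 0, 0, 0, 0.25, 0, 0, 0.13, 0, 0, 0, 0.25, 0, 0, 0.138, 0, 0, 0, 0.25, 0, 0, 0.142, 0, 0, 0, 0.25, 0, 0, 0.142, 0, 0, 0, 0.25]

```text
t: 26.2
eef_pos: [0.6168, -0.2276, 0.0449]
tool_rot: [0.0, 0.706, 0.708, 0.0]
contact_force: [0.2, -0.4, -0.7]
gripper_width: 0.481
grasp_force: 31.5
```

Request:
arm_command:
  commands: [0, 0, 0.002, 0, 0, 0, 0.25, 0, 0, 0.0025, 0, 0, 0, 0.25, 0, 0, 0.0025, 0, 0, 0, 0.5, 0, 0, 0.0025, 0, 0, 0, 0.6, 0, 0, 0.0025, 0, 0, 0, 0.7, 0, 0, 0.0025, 0, 0, 0, 0.7]

```text
t: 26.8
eef_pos: [0.6165, -0.228, 0.042]
tool_rot: [0.0, 0.707, 0.708, 0.0]
contact_force: [-0.1, 0.9, -0.5]
gripper_width: 0.7
grasp_force: 0.0
```

Request:
arm_command:
  commands: [0, 0, -0.03, 0, 0, 0, 0.7, 0, 0, -0.07, 0, 0, 0, 0.7, 0, 0, -0.12, 0, 0, 0, 0.7, 0, 0, -0.17, 0, 0, 0, 0.7, 0.05, 0, -0.19, 0, 0, 0, 0.7, 0.1, 0, -0.19, 0, 0, 0, 0.7, 0.15, 0, -0.19, 0, 0, 0, 0.7, 0.15, 0, -0.19, 0, 0, 0, 0.7]

```text
t: 27.6
eef_pos: [0.6169, -0.0684, 0.2314]
tool_rot: [-0.002, 0.703, 0.712, 0.002]
contact_force: [0.5, 0.9, -0.9]
gripper_width: 0.698
grasp_force: 0.0
```

```bash
python3 - <<'E'
from h import *
t=read_camera('top');s=read_camera('side');st();cv2.imwrite('pics/c11.png',np.vstack([cv2.resize(s['img'],(480,300)),cv2.resize(t['img'][80:245,165:495],(480,300))])[:,:,::-1])
E
```

```text
27.7 [ 0.6162 -0.0755  0.2317] yaw y 0.3 0.6975305324575218 0.0
```

View pics/c11.png

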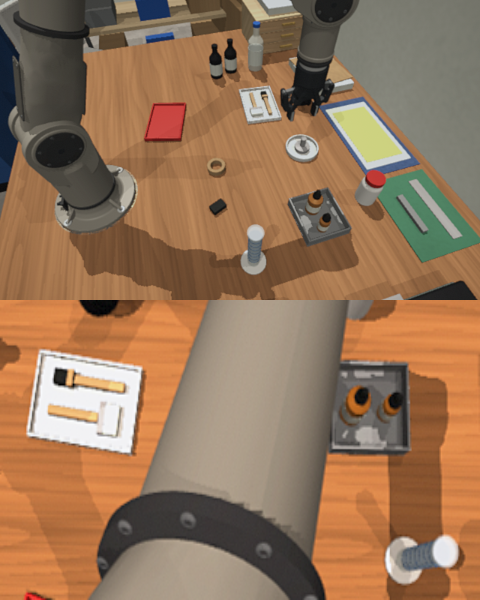

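The composite shows both bottles upright in the grey tray, the two brushes flat and apart in the white tray, the weight in the dish, and the cylinder where it was. The arm is clear of everything, so I'll let it settle briefly and hand in.

Request:
arm_command:
  commands: [0, 0, 0, 0, 0, 0, 0.7, 0, 0, 0, 0, 0, 0, 0.7, 0, 0, 0, 0, 0, 0, 0.7]

```text
t: 28.0
eef_pos: [0.6159, -0.0799, 0.2318]
tool_rot: [0.0, 0.708, 0.707, -0.0]
contact_force: [-0.2, -0.3, 1.0]
gripper_width: 0.703
grasp_force: 0.0
```

```bash
python3 -c "
from station import *
print(hand_in())"
```

```text
the job is handed in; nothing more can be done
None
```

The job is handed in at about 28 s with no verdict returned; the last pictures show both bottles upright in the grey tray, both brushes flat and apart in the white tray, the weight in the dish and the cylinder still standing where it was.

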